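# Build up the spacer stack on an upright arbor

### The arm

A 6-joint arm with a two-finger parallel gripper is mounted at the origin on a cart in front of the work surface, level with it; the furniture and walls round the work are solid. World frame = base frame: x ahead of the robot, y to its left, z up, the work surface at z = 0. Lengths are in m, angles in rad, forces in N, time in s.
With the tool pointing down it reaches from about 0.3 to 0.75 m from the base axis. Payload 8.5 kg.
Tool frame: the origin (TCP) lies midway between the tips of the shut fingers; the grasp point (between the pads) lies 19 mm behind it; x points along the fingers, z is the direction in which the jaws open and shut, and the axes are right-handed (so a half turn about x gives the same grasp; the last joint's range is limited). The gripper opens to 85 mm and grips with 20 to 120 N. Pads are 22 mm wide; open, the fingers measure 114 mm over their backs; the gripper's body (76 mm by 85 mm) begins 54 mm behind the grasp point. The pads swing forward as they close: fully open they stand 13 mm farther back than shut.
Start: joints at [-1.412, 0.381, 1.297, -0, 1.464, -0.215], TCP at [0.201, -0.512, 0.231] pointing down, gripper open.
Joint ranges: [-3.11, 3.11], [-0.89, 2.33], [0.22, 2.48], [-1.42, 4.56], [0.17, 2.85], [-2.88, 2.88]. Speed limits (rad/s): [2.39, 2.39, 3.14, 3.14, 3.14, 3.14].

### API

Orientations are given as a 3x3 rotation matrix whose columns are the frame's x, y, z axes.
In Python, from bench import robot, eyes gives the robot as it stands.
- The arm moves only by the tool play_rows, never from a script. Its arguments are lists of equal length, an entry for each row: "xyz": the shift along the tool's x, y, z in cm, a list of three; "yaw": the turn about the tool's x in rad. A call has 1 to 8 rows; each row shifts and turns the commanded pose from where the row before left it, along the tool's axes as they then stand; what a row does not reach is not made up. A row lasts 1/12 s, in which the tool goes at most 41.7 mm and 7.16 degrees, less where a joint would pass 70% of its speed; a pose out of reach is approached as far as the arm can. A call is refused whole if a number of a shift passes 4.17 or a number of a turn 0.125, either way. A call with a gripper value outside its range is refused whole. "gripper" is the opening, from 0 (shut) to 1 (fully open), set as the call begins (left out, the last holds). The fingers move at their own pace and stop on an object; "force" is the grip in N (left out, the last holds). Time passes only in rows, so rows that do not move let the fingers close. It gives the time, the measured TCP pose, the force and the opening at its end, in the units of the state.
- robot.read_state(): the state, without advancing time (a new reading comes with each control period).
- eyes.snapshot(name): name is "side" or "top" or "wrist"; returns a dict with "img" (480x640x3 uint8, red, green, blue), "fx", "fy", "cx", "cy" (pixels), "D" ([k1, k2, p1, p2, k3] as OpenCV has them; the pictures are not rectified), "xyz" and "orientation" of the camera in the world. Camera axes: x right, y up, looking along -z (the intrinsics and any distortion apply to the point x, -y, -z); pixel columns grow to the right and rows downward; lengths in m; the calibration is good to about 2 mm. A picture is of the moment at which its call begins. There is no depth.
- robot.job_done(): hands the job in, once; it reports no verdict.
The state is a dict: "clock": time; "qpos": joint angles; "joint_velocities": joint speeds; "tau": joint torques, N m; "ee_pos": TCP position; "orientation": TCP orientation; "ft_force": force on the tool from outside, world axes, zero at the start; "torque": the same for the moment, N m; "gripper_width": finger opening in m.
Only numpy, scipy, OpenCV 4.12 (cv2) and the standard library are available. Lean on these libraries where they do the work, as an engineer would, in place of code of your own. Each camera call takes 0.05 s, during which the arm holds its last target.

### The job

The largest of three flanged aluminium spacers is already on the upright spindle of the stand. Thread the other two over the spindle as well, hubs up, so that the flanges run in size order with the largest at the bottom and the smallest on top, each spacer sitting flush on the one below without a gap. Leave the tape roll, the bottle and the wire cutters where they are.

Things in the scene. Friction and masses are not known exactly. Their poses are not given: they have to be found in the camera images.
- shoulder (a point): The stand: a grey round base 130 mm in diameter and 12 mm thick fixed to the bench with a steel shoulder 48 mm in diameter on it, from which a steel spindle 20 mm in diameter rises. This point is on the spindle axis, on the shoulder's top face, 18 mm above the bench, where the largest spacer's underside rests. z is up along the spindle.
- spindle_tip (a point): Top of the spindle, on its axis, 96 mm above the shoulder (114 mm above the bench). The top 14 mm taper from 20 mm down to 7 mm in diameter. The spindle ends 6 mm below the top of the complete stack of three.
- large_spacer_center (a point): Centre of the largest spacer: aluminium flanged spacer, round flange 112 mm across, 9 mm thick, with a round hub 40 mm across standing 25 mm above it; 34 mm high, 24 mm bore right through, about 290 g. Point: on the bore axis, half-way up, 17 mm above the underside, 8 mm above the flange's top face. z points from flange to hub. It starts seated on the shoulder, on the spindle, loose.
- middle_spacer_center (a point): Centre of the middle spacer: aluminium flanged spacer, round flange 92 mm across, 9 mm thick, with a round hub 40 mm across standing 25 mm above it; 34 mm high, 24 mm bore right through, about 200 g. Point: on the bore axis, half-way up, 17 mm above the underside, 8 mm above the flange's top face. z points from flange to hub. It starts flange down on the bench.
- small_spacer_center (a point): Centre of the smallest spacer: aluminium flanged spacer, round flange 64 mm across, 9 mm thick, with a round hub 40 mm across standing 25 mm above it; 34 mm high, 24 mm bore right through, about 130 g. Point: on the bore axis, half-way up, 17 mm above the underside, 8 mm above the flange's top face. z points from flange to hub. It starts flange down on the bench.
- tape_roll: Roll of black tape lying flat, 62 mm across, 19 mm high, to be left alone. Origin at the centre of its underside.
- spirit_bottle: Pale plastic bottle with a red cap, 47 mm in diameter, 96 mm high, standing, to be left alone. Origin at the centre of its underside.
- cutters: Wire cutters with blue handles, 114 mm long, 30 mm wide, 10 mm high, lying flat along its own y, to be left alone. Origin at the middle of its underside.
Not all that is in view belongs to the job. What is shaped like the part that bears middle_spacer_center but pink is not meant.

How it is judged:
On the way:
1. the middle spacer is on the spindle, flush on the largest one (horizontal distance between middle_spacer_center and shoulder below 0.005 m and z of middle_spacer_center in the frame of shoulder between 0.047 and 0.055 m and angle between middle_spacer_center's own z axis and vertical below 0.08 rad), for 0.2 s.
At the end, for the whole second after the job is handed in: All three spacers are on the spindle, hub up and level within 0.08 rad, within 5 mm of its axis and at rest: the largest on the shoulder (height within 3 mm), the middle one flush on it and the smallest flush on the middle one (heights within 4 mm) (all of step 1 and horizontal distance between each of large_spacer_center, small_spacer_center and shoulder below 0.005 m and z of large_spacer_center in the frame of shoulder between 0.014 and 0.02 m and angle between each of large_spacer_center, small_spacer_center's own z axis and vertical below 0.08 rad and z of small_spacer_center in the frame of shoulder between 0.081 and 0.089 m and linear speed of each of large_spacer, middle_spacer, small_spacer below 0.02 m/s); the robot touches nothing.
It fails at once if the tape roll is moved by more than 30 mm (distance of tape_roll from where it was at the start of the episode above 0.03 m).
It fails at once if the bottle is moved by more than 30 mm (distance of spirit_bottle from where it was at the start of the episode above 0.03 m).
It fails at once if the pair of wire cutters is moved by more than 30 mm (distance of cutters from where it was at the start of the episode above 0.03 m).
It also fails if it takes over 53 s, if anything falls off the work surface, if the arm or the gripper's body presses on something with over 40 N, if the wrist force passes 120 N, or if a joint passes its speed limit or range.

## Working session

There is one attempt and no reset: what is moved stays moved. The work goes in short steps, Python scripts to look and compute and a tool call to move; the robot and the scene stay as the last step left them, time stands still between calls to the robot, and variables do not carry over. Pictures are saved under pics/ and viewed, and the job is handed in when it is done.

Besides the shell and the picture viewer there is one more tool, called after ">>>" as a command line: name --pt "numbers of a row" for each row, then --argument value for the rest. play_rows: Moves the arm, as the interface text tells. Its arguments: {"type":"object","properties":{"xyz":{"type":"array","items":{"type":"array","items":{"type":"number"}}},"yaw":{"type":"array","items":{"type":"number"}},"gripper":{"type":"number"},"force":{"type":"number"}},"required":["xyz","yaw"]}

```bash
mkdir -p pics; ls; cat > h.py <<'E'
import numpy as np, cv2
from bench import robot, eyes
def snap(n,fn):
    s=eyes.snapshot(n); cv2.imwrite('pics/'+fn+'.png',cv2.cvtColor(s['img'],cv2.COLOR_RGB2BGR))
    np.save('pics/'+fn+'.npy',{k:s[k] for k in s if k!='img'},allow_pickle=True); return s
def load(fn): return np.load('pics/'+fn+'.npy',allow_pickle=True).item()
def ray(c,u,v):
    K=np.array([[c['fx'],0,c['cx']],[0,c['fy'],c['cy']],[0,0,1.]])
    p=cv2.undistortPoints(np.array([[[u,v]]],float),K,np.array(c['D'],float))[0,0]
    R=np.array(c['orientation']); d=R@np.array([p[0],-p[1],-1.]); return np.array(c['xyz']),d/np.linalg.norm(d)
def atz(c,u,v,z):
    o,d=ray(c,u,v); return o+d*(z-o[2])/d[2]
def tri(rs):
    A=0;b=0
    for o,d in rs:
        P=np.eye(3)-np.outer(d,d);A=A+P;b=b+P@o
    x=np.linalg.solve(A,b); return x,[np.linalg.norm((np.eye(3)-np.outer(d,d))@(x-o)) for o,d in rs]
def proj(c,X):
    K=np.array([[c['fx'],0,c['cx']],[0,c['fy'],c['cy']],[0,0,1.]])
    p=np.array(c['orientation']).T@(np.array(X)-np.array(c['xyz'])); p=p*[1,-1,-1]
    return cv2.projectPoints(p.reshape(1,1,3),np.zeros(3),np.zeros(3),K,np.array(c['D'],float))[0][0,0]
E
python3 - <<'E'
from h import *
for n in ['side','top','wrist']:
    s=snap(n,n+'0'); print(n,np.round(s['xyz'],3),np.round(s['orientation'],2).tolist(),s['fx'],s['D'])
st=robot.read_state(); print(st)
E
```

```text
pics
side [0.122 0.805 0.785] [[-0.84, 0.37, -0.4], [-0.54, -0.58, 0.61], [-0.0, 0.73, 0.69]] 460.43550156632847 [-0.06430945  0.          0.          0.          0.        ]
top [0.407 0.176 1.064] [[-0.01, 0.99, -0.11], [-1.0, -0.01, 0.01], [0.01, 0.11, 0.99]] 457.9623552381923 [0.02801908 0.         0.         0.         0.        ]
wrist [ 0.279 -0.481  0.375] [[0.36, 0.88, 0.3], [-0.93, 0.35, 0.12], [-0.0, -0.32, 0.95]] 407.39495279083945 [-0.01021299  0.          0.          0.          0.        ]
{'clock': 0.15, 'qpos': array([-1.41233879e+00,  3.81048232e-01,  1.29803748e+00, -9.97115676e-06,
        1.46361971e+00, -2.15304248e-01]), 'joint_velocities': array([-0.00154723, -0.00361835, -0.0023014 , -0.00063472,  0.00221452,
       -0.00102119]), 'tau': array([ 1.92344836e-03, -4.48630643e+01, -2.31343925e+01, -1.38179166e-04,
        3.84359810e-03, -1.94381488e-05]), 'ee_pos': array([ 0.20077263, -0.51180169,  0.23086645]), 'orientation': array([[-1.85378940e-04,  9.30960063e-01,  3.65120976e-01],
       [ 1.09726077e-03,  3.65120952e-01, -9.30959444e-01],
       [-9.99999381e-01,  2.28052647e-04, -1.08919169e-03]]), 'ft_force': array([ 0.71546923, -0.23241119, -0.54829602]), 'torque': array([-0.03579751, -0.00332186,  0.03743848]), 'gripper_width': 0.08539839343815206}
```

View pics/side0.png

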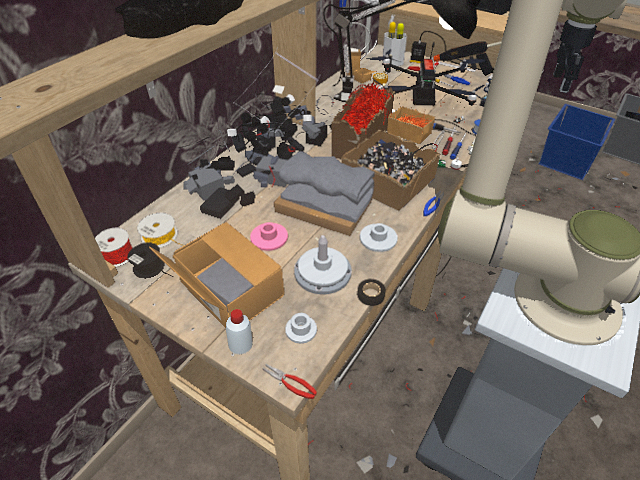

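View pics/top0.png

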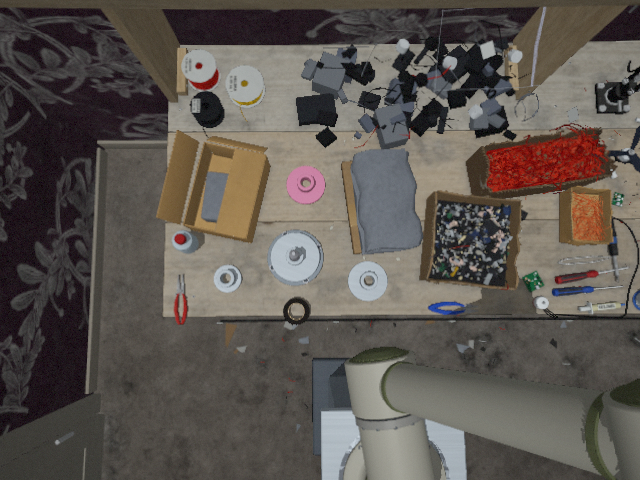

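View pics/wrist0.png

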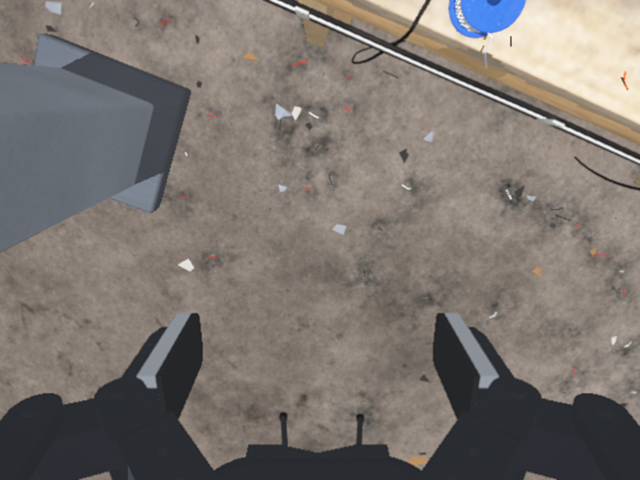

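```bash
python3 - <<'E'
import cv2
a=cv2.imread('pics/top0.png')[220:330,160:480]; cv2.imwrite('pics/top0c.png',cv2.resize(a,(800,275),interpolation=cv2.INTER_CUBIC))
a=cv2.imread('pics/side0.png')[200:350,240:440]; cv2.imwrite('pics/side0c.png',cv2.resize(a,(800,600),interpolation=cv2.INTER_CUBIC))
E
```

```text
(no output)
```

View pics/top0c.png

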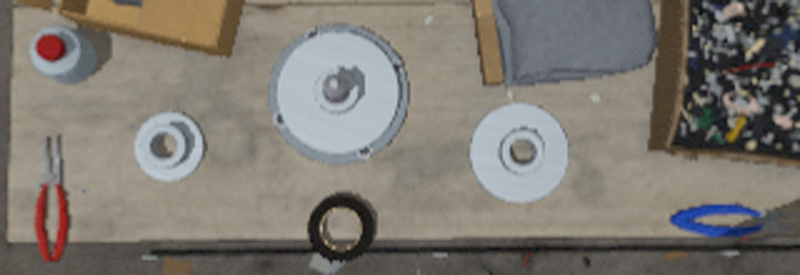

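View pics/side0c.png

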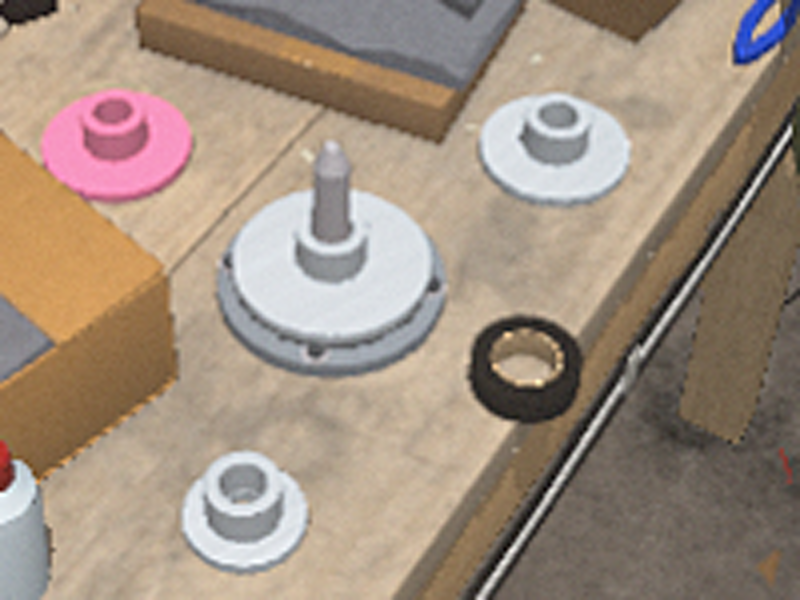

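```bash
python3 - <<'E'
from h import *
s=load('side0');t=load('top0')
S=lambda u,v:ray(s,u/4-.375+240,v/4-.375+200)
T=lambda u,v:ray(t,u/2.5-.3+160,v/2.5-.3+220)
for n,a,b in [('mid hub',(558,115),(521,151)),('small hub',(244,482),(167,144)),('tip',(331,146),(335,88)),('bigflange',(332,266),(336,95)),('midfl',(555,149),(519,153)),('smallfl',(245,514),(169,147))]:
    x,r=tri([S(*a),T(*b)]); print(n,x.round(4),np.round(r,4))
E
```

```text
mid hub [0.439  0.0488 0.0335] [0.0004 0.0004]
small hub [0.4484 0.3673 0.0281] [0.0008 0.0008]
tip [0.4924 0.2137 0.113 ] [0.003 0.003]
bigflange [0.4924 0.2155 0.0216] [0.0013 0.0013]
midfl [0.4384 0.0472 0.0041] [0.0008 0.0008]
smallfl [0.4467 0.3698 0.0049] [0.0009 0.0009]
```

>>> play_rows --pt "0 2.66 -2.72" --pt "0 2.66 -2.72" --pt "0 2.66 -2.72" --pt "0 2.66 -2.72" --pt "0 2.66 -2.72" --pt "0 2.66 -2.72" --pt "0 2.66 -2.72" --pt "0 2.66 -2.72" --yaw '[0, 0, 0, 0, 0, 0, 0, 0]' --gripper 1

```text
clock: 0.82
ee_pos: [0.3196, -0.2299, 0.2313]
orientation: [[-0.0, 0.931, 0.365], [0.0, 0.365, -0.931], [-1.0, 0.0, -0.0]]
ft_force: [0.9, -0.9, 0.7]
gripper_width: 0.0853
```

>>> play_rows --pt "0 2.66 -2.72" --pt "0 2.66 -2.72" --pt "0 2.66 -2.72" --pt "0 2.66 -2.72" --pt "0 2.66 -2.72" --pt "0 2.66 -2.72" --pt "0 2.66 -2.72" --pt "0 2.66 -2.72" --yaw '[0, 0, 0, 0, 0, 0, 0, 0]'

```text
clock: 1.48
ee_pos: [0.4383, 0.0506, 0.2313]
orientation: [[-0.0, 0.931, 0.365], [-0.0, 0.365, -0.931], [-1.0, -0.0, 0.0]]
ft_force: [0.9, -2.0, -1.2]
gripper_width: 0.0855
```

```bash
python3 - <<'E'
from h import *
s=snap('wrist','w1'); st=robot.read_state(); print(st['clock'],st['ee_pos'],st['qpos'],st['orientation'].round(4))
print([proj(s,p) for p in [[.439,.0488,.034],[.439,.0488,0.009]]])
E
```

```text
1.5333 [0.43979064 0.05541747 0.23124464] [-0.14453887  0.19225024  1.57212772  0.00271251  1.37656727  1.04770215] [[ 0.001   0.9294  0.3691]
 [ 0.0025  0.3691 -0.9294]
 [-1.      0.0019 -0.002 ]]
[array([319.63734507, 195.46367514]), array([319.47884412, 188.94013184])]
```

View pics/w1.png

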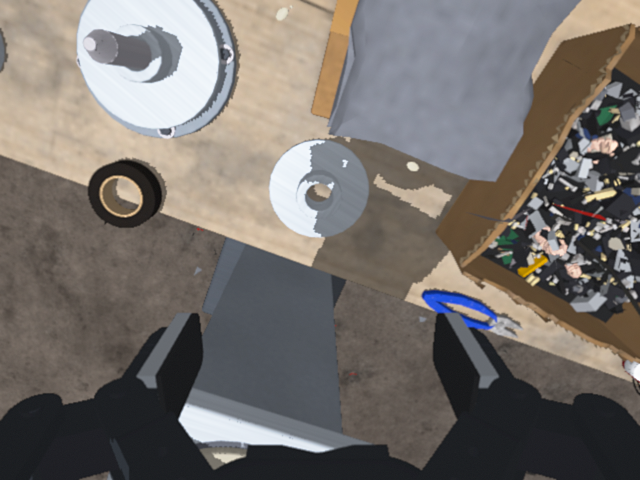

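```bash
python3 - <<'E'
from h import *
st=robot.read_state(); print(st['clock'],st['ee_pos'],st['joint_velocities'].round(3))
s=snap('wrist','w2'); st=robot.read_state(); print(st['clock'],st['ee_pos'],st['joint_velocities'].round(3))
a=cv2.imread('pics/w2.png')
cv2.imwrite('pics/w2c.png',cv2.resize(a[130:250,250:390],(700,600),interpolation=cv2.INTER_CUBIC))
cv2.imwrite('pics/w2d.png',cv2.resize(a[0:150,60:260],(800,600),interpolation=cv2.INTER_CUBIC))
E
```

```text
1.5333 [0.43979064 0.05541747 0.23124464] [-0.124 -0.036  0.061 -0.022 -0.008 -0.195]
1.5833 [0.43890253 0.05266343 0.23105332] [-0.1   -0.024  0.045 -0.03  -0.001 -0.091]
```

View pics/w2c.png

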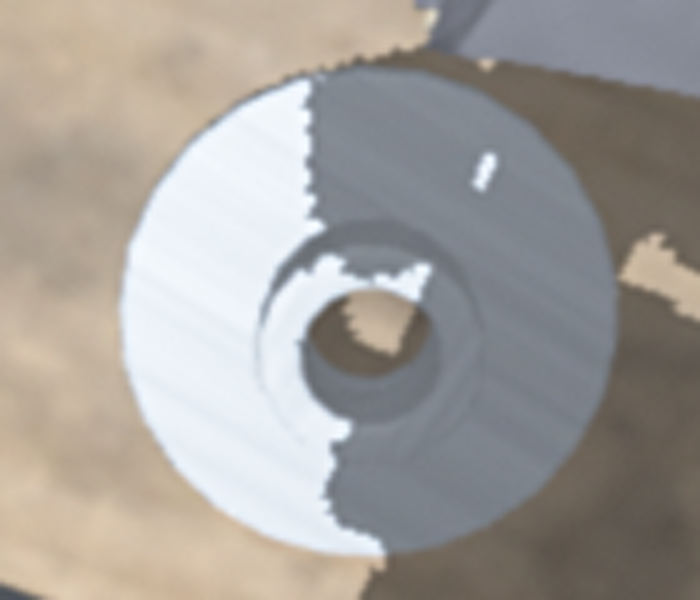

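View pics/w2d.png

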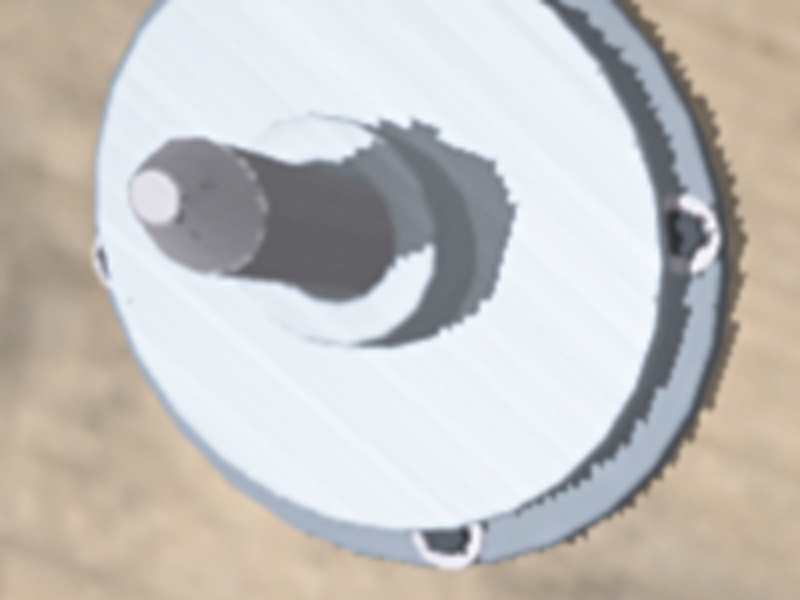

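```bash
python3 - <<'E'
from h import *
w=load('w2');s=load('side0');t=load('top0')
print('fl z.009',atz(w,369/5-.4+250,310.5/5-.4+130,.009),'bore z.034',atz(w,371/5-.4+250,355.5/5-.4+130,.034))
print('tip',atz(w,155/4-.375+60,196/4-.375,.114))
S=lambda u,v:ray(s,u/4-.375+240,v/4-.375+200)
T=lambda u,v:ray(t,u/2.5-.3+160,v/2.5-.3+220)
W=lambda u,v:ray(w,u/5-.4+250,v/5-.4+130)
print(tri([W(371,355.5),S(558,115)]))
print(tri([ray(w,155/4-.375+60,196/4-.375),S(331,146)]))
E
```

```text
fl z.009 [0.43963579 0.04990138 0.009     ] bore z.034 [0.4377096  0.04909149 0.034     ]
tip [0.4930107  0.21588883 0.114     ]
(array([0.43839901, 0.04954741, 0.03461664]), [np.float64(0.0006496820413923953), np.float64(0.0006496820413924801)])
(array([0.49371532, 0.21596187, 0.1145732 ]), [np.float64(0.0007358045024077288), np.float64(0.0007358045024077574)])
```

>>> play_rows --pt "3.0 0.07 -0.06" --pt "3.3 0 0" --pt "3.3 0 0" --pt "3.3 0 0" --pt "3.0 0 0" --pt "2.4 0 0" --pt "1.6 0 0" --pt "0 0 0" --yaw '[0, 0, 0, 0, 0, 0, 0, 0]'

```text
clock: 2.25
ee_pos: [0.4369, 0.049, 0.0299]
orientation: [[-0.006, 0.931, 0.364], [0.001, 0.364, -0.931], [-1.0, -0.005, -0.003]]
ft_force: [-0.7, -0.6, -0.0]
gripper_width: 0.0855
```

>>> play_rows --pt "0.8 0 0" --pt "0.8 0 0" --pt "0.4 0 0" --pt "0.3 0 0" --pt "0 0 0" --pt "0 0 0" --pt "0 0 0" --yaw '[0, 0, 0, 0, 0, 0, 0]'

```text
clock: 2.83
ee_pos: [0.4388, 0.0494, 0.0097]
orientation: [[0.001, 0.931, 0.365], [-0.0, 0.365, -0.931], [-1.0, 0.001, 0.0]]
ft_force: [-1.1, -0.6, -0.7]
gripper_width: 0.0853
```

```bash
python3 - <<'E'
from h import *
s=snap('wrist','w3'); st=robot.read_state(); print(st['clock'],st['ee_pos'],st['ft_force'])
E
```

```text
2.8833 [0.43878221 0.04935494 0.00967293] [-0.04102642  0.23384098 -0.24183102]
```

View pics/w3.png

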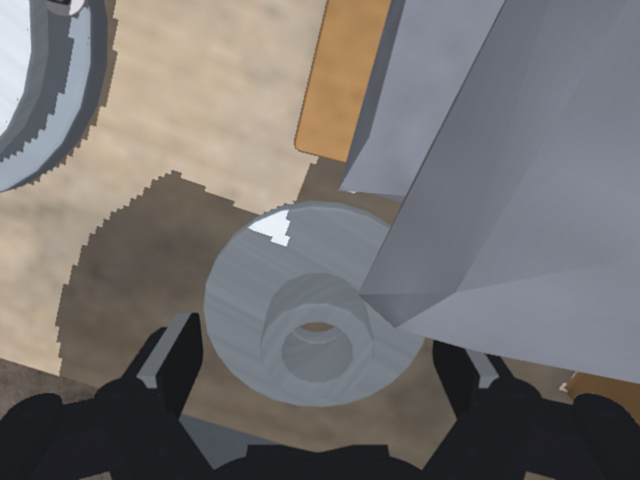

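>>> play_rows --pt "0.2 0 0" --pt "0 0 0" --pt "0 0 0" --pt "0 0 0" --pt "0 0 0" --pt "0 0 0" --pt "0 0 0" --pt "0 0 0" --yaw '[0, 0, 0, 0, 0, 0, 0, 0]' --gripper 0 --force 50

```text
clock: 3.55
ee_pos: [0.4386, 0.0494, 0.0077]
orientation: [[0.0, 0.931, 0.365], [0.0, 0.365, -0.931], [-1.0, 0.0, 0.0]]
ft_force: [-1.4, 0.7, 6.0]
gripper_width: 0.0396
```

>>> play_rows --pt "0 0 0" --pt "0 0 0" --pt "0 0 0" --yaw '[0, 0, 0]'

```text
clock: 3.8
ee_pos: [0.4386, 0.0494, 0.0077]
orientation: [[0.0, 0.931, 0.365], [-0.0, 0.365, -0.931], [-1.0, 0.0, 0.0]]
ft_force: [-1.6, 0.6, 6.2]
gripper_width: 0.04
```

>>> play_rows --pt "-0.5 0 0" --pt "-1.5 0 0" --pt "-2.5 0 0" --pt "-3.0 0 0" --pt "-3.0 0 0" --pt "-3.0 0 0" --pt "-2.0 0 0" --pt "0 0 0" --yaw '[0, 0, 0, 0, 0, 0, 0, 0]'

```text
clock: 4.47
ee_pos: [0.44, 0.0492, 0.1661]
orientation: [[0.007, 0.931, 0.365], [-0.001, 0.365, -0.931], [-1.0, 0.006, 0.004]]
ft_force: [0.9, 0.1, -2.2]
gripper_width: 0.0401
```

>>> play_rows --pt "0 0 0" --pt "0 0 0" --pt "0 0 0" --yaw '[0, 0, 0]'

```text
clock: 4.72
ee_pos: [0.4378, 0.0495, 0.1609]
orientation: [[-0.003, 0.931, 0.365], [0.0, 0.365, -0.931], [-1.0, -0.003, -0.002]]
ft_force: [0.3, -0.3, -1.4]
gripper_width: 0.0398
```

```bash
python3 - <<'E'
from h import *
s=snap('wrist','w4'); st=robot.read_state(); print(st['clock'],st['ee_pos'],st['ft_force'],st['gripper_width'])
a=cv2.imread('pics/w4.png'); cv2.imwrite('pics/w4c.png',cv2.resize(a[180:420,180:460],(700,600),interpolation=cv2.INTER_CUBIC))
e=np.array(st['ee_pos'])
for z in (.006,-.017,-.0257): print(z,proj(s,e+[0,0,z]))
s=snap('side','s4')
E
```

```text
4.7667 [0.43792726 0.04944738 0.16101054] [-0.84302205 -0.42866265 -0.88661257] 0.04022619169440555
0.006 [317.8198369  321.00992852]
-0.017 [317.823656   293.13857879]
-0.0257 [317.82485987 284.27806438]
```

View pics/w4.png

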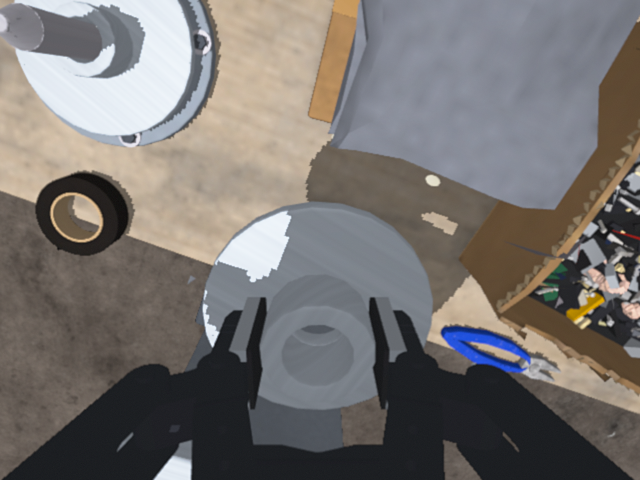

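View pics/s4.png

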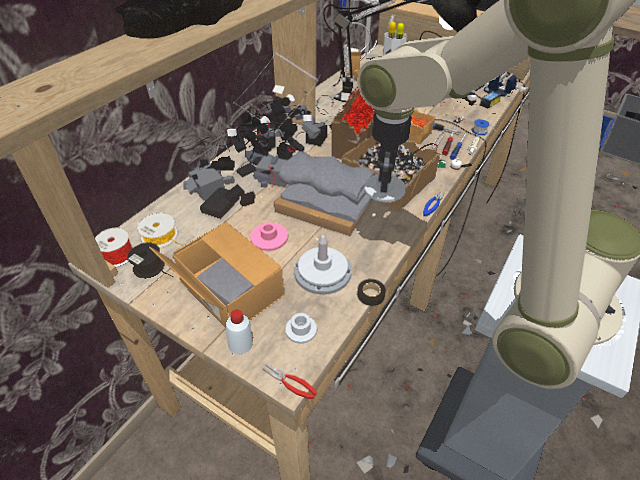

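View pics/w4c.png

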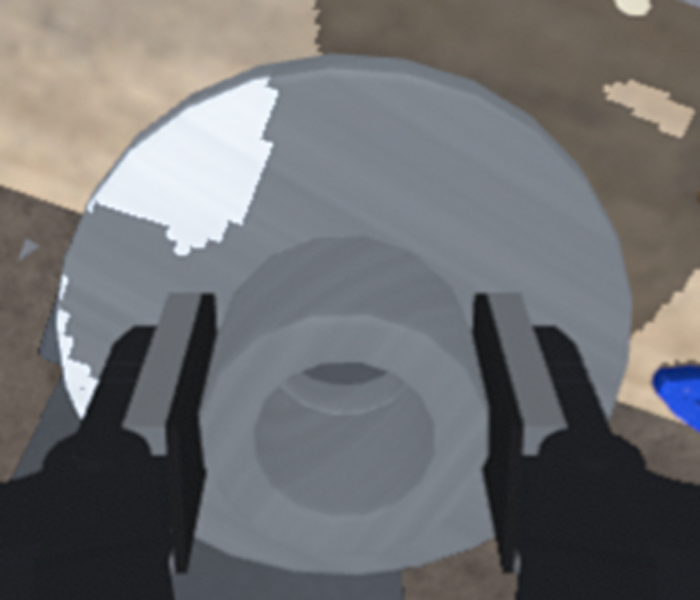

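```bash
python3 - <<'E'
from h import *
w=load('w4');e=np.array([.43793,.04945,.16101]);st=robot.read_state();R=np.array(st['orientation']);print(R.round(4).tolist(),st['ee_pos'])
for u,v,z in [(345,438,.0263),(346,322,.0013)]:
    p=atz(w,u/2.5-.3+180,v/2.5-.3+180,e[2]+z)-e; print(p, 'tool y,z',p@R[:,1],p@R[:,2])
E
```

```text
[[-0.0026, 0.931, 0.365], [0.0004, 0.365, -0.931], [-1.0, -0.0023, -0.0014]] [0.43805936 0.04941057 0.16118742]
[-0.00077923 -0.00026514  0.0263    ] tool y,z -0.0008820918978088332 -7.330375809374048e-05
[0.00263685 0.00091463 0.0013    ] tool y,z 0.0027857978462201833 0.00010929353745119416
```

>>> play_rows --pt "0 0.9 -1.1" --pt "0 2.0 -2.4" --pt "0 2.4 -3.0" --pt "0 2.4 -3.0" --pt "0 2.0 -2.4" --pt "0 1.0 -1.2" --pt "0 0.44 -0.41" --pt "0 0 0" --yaw '[0, 0, 0, 0, 0, 0, 0, 0]'

```text
clock: 5.48
ee_pos: [0.4929, 0.2166, 0.1613]
orientation: [[-0.001, 0.93, 0.367], [-0.0, 0.367, -0.93], [-1.0, -0.001, -0.0]]
ft_force: [-0.5, 0.4, -2.8]
gripper_width: 0.0399
```

>>> play_rows --pt "0 0 0" --pt "0 0 0" --pt "0 0 0" --pt "0 0 0" --yaw '[0, 0, 0, 0]'

```text
clock: 5.82
ee_pos: [0.4929, 0.215, 0.1625]
orientation: [[0.0, 0.931, 0.364], [-0.0, 0.364, -0.931], [-1.0, 0.0, 0.0]]
ft_force: [0.4, 0.3, -1.6]
gripper_width: 0.0396
```

```bash
python3 - <<'E'
from h import *
s=snap('wrist','w5'); st=robot.read_state(); print(st['clock'],st['ee_pos'],st['ft_force'],st['gripper_width'])
a=cv2.imread('pics/w5.png'); cv2.imwrite('pics/w5c.png',cv2.resize(a[180:420,180:460],(700,600),interpolation=cv2.INTER_CUBIC))
s=snap('side','s5')
a=cv2.imread('pics/s5.png'); cv2.imwrite('pics/s5c.png',cv2.resize(a[170:320,240:440],(800,600),interpolation=cv2.INTER_CUBIC))
E
```

```text
5.8667 [0.49289794 0.21513195 0.1624674 ] [-0.91137518 -0.46890569 -1.79102064] 0.03982809715005529
```

View pics/w5c.png

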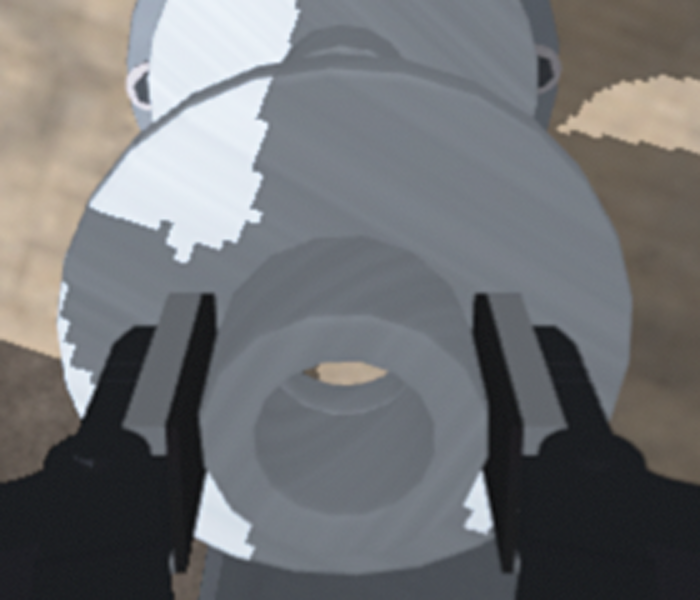

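View pics/s5c.png

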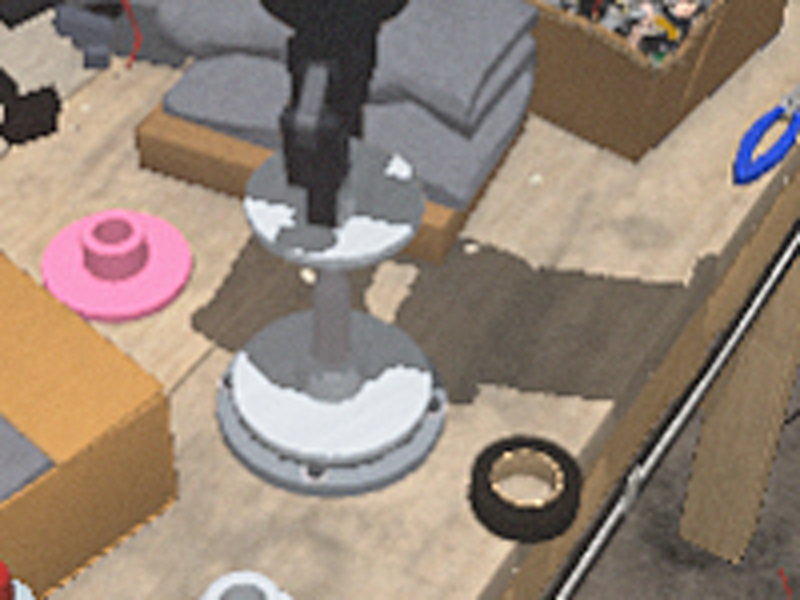

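```bash
python3 - <<'E'
from h import *
c=load('s5')
f=lambda X:((proj(c,X)-[240,170]+.375)*4).round(1)
print('tip pred',f([.493,.2158,.114]),'hub base',f([.493,.2158,.052]),'flange pred at tcp',f([.4929,.2151,.1638]),f([.493,.2158,.1638]))
import sys
for p in ([.493,.2158,.06],[.495,.2178,.1638]): print(f(p))
E
```

```text
tip pred [333.7 267.4] hub base [333.3 348.8] flange pred at tcp [335.  195.9] [334.1 196.6]
[333.3 338.6]
[328.6 197.4]
```

>>> play_rows --pt "0.5 0.13 -0.08" --pt "1.5 0 0" --pt "1.5 0 0" --pt "0.8 0 0" --pt "0.5 0 0" --pt "0.5 0 0" --pt "0 0 0" --pt "0 0 0" --yaw '[0, 0, 0, 0, 0, 0, 0, 0]'

```text
clock: 6.58
ee_pos: [0.4941, 0.2171, 0.1096]
orientation: [[0.0, 0.931, 0.365], [0.0, 0.365, -0.931], [-1.0, 0.0, 0.0]]
ft_force: [-0.2, -0.6, -2.7]
gripper_width: 0.0399
```

```bash
python3 - <<'E'
from h import *
s=snap('wrist','w6'); st=robot.read_state(); print(st['clock'],st['ee_pos'],st['ft_force'],st['gripper_width'])
a=cv2.imread('pics/w6.png'); cv2.imwrite('pics/w6c.png',cv2.resize(a[180:420,180:460],(700,600),interpolation=cv2.INTER_CUBIC))
E
```

```text
6.6333 [0.4941606  0.21708994 0.10983215] [-0.83063168 -0.12510723 -1.59135999] 0.04007965607162302
```

View pics/w6c.png

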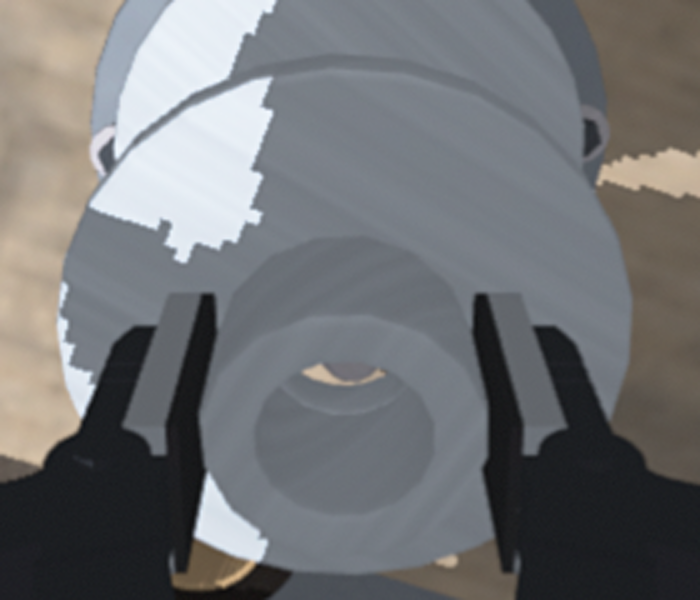

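>>> play_rows --pt "0.3 0 0.1" --pt "0.3 0 0" --pt "0.3 0 0" --pt "0.3 0 0" --pt "0 0 0" --pt "0 0 0" --yaw '[0, 0, 0, 0, 0, 0]'

```text
clock: 7.13
ee_pos: [0.4941, 0.2161, 0.0971]
orientation: [[-0.0, 0.931, 0.365], [-0.0, 0.365, -0.931], [-1.0, -0.0, -0.0]]
ft_force: [0.1, 0.6, -2.4]
gripper_width: 0.0399
```

```bash
python3 - <<'E'
from h import *
s=snap('wrist','w7'); st=robot.read_state(); print(st['clock'],st['ee_pos'],st['ft_force'],st['gripper_width'])
a=cv2.imread('pics/w7.png'); cv2.imwrite('pics/w7c.png',cv2.resize(a[180:420,180:460],(700,600),interpolation=cv2.INTER_CUBIC))
E
```

```text
7.1833 [0.49424    0.21610423 0.0972963 ] [ 0.56677    -0.37125822 -1.2164357 ] 0.03962528397911805
```

View pics/w7c.png

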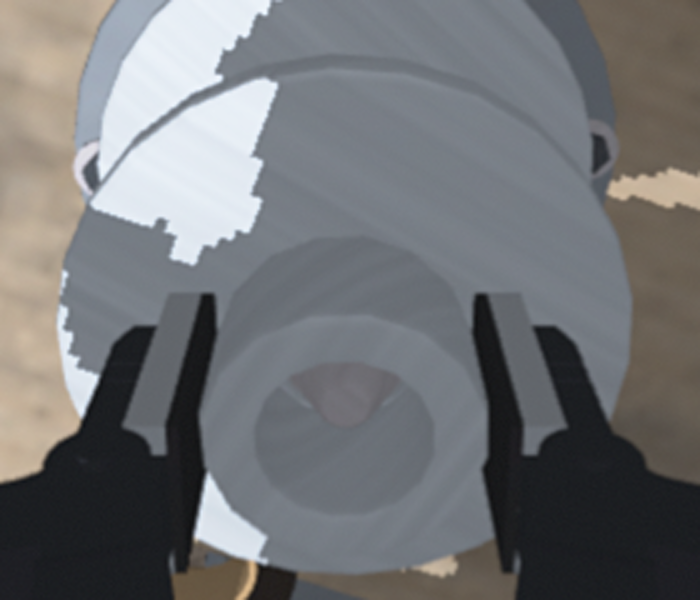

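>>> play_rows --pt "0.6 0 0" --pt "0.6 0 0" --pt "0.6 0 0" --pt "0.6 0 0" --pt "0.5 0 0" --pt "0.3 0 0" --pt "0 0 0" --pt "0 0 0" --yaw '[0, 0, 0, 0, 0, 0, 0, 0]'

```text
clock: 7.85
ee_pos: [0.4942, 0.2161, 0.0652]
orientation: [[-0.0, 0.931, 0.365], [-0.0, 0.365, -0.931], [-1.0, -0.0, -0.0]]
ft_force: [0.2, -0.5, -1.1]
gripper_width: 0.0397
```

```bash
python3 - <<'E'
from h import *
s=snap('wrist','w8'); st=robot.read_state(); print(st['clock'],st['ee_pos'],st['ft_force'],st['gripper_width'])
a=cv2.imread('pics/w8.png'); cv2.imwrite('pics/w8c.png',cv2.resize(a[180:420,180:460],(700,600),interpolation=cv2.INTER_CUBIC))
E
```

```text
7.9 [0.49434937 0.21615382 0.06545871] [ 0.38984506 -0.68146947 -2.09741268] 0.03981979120202938
```

View pics/w8c.png

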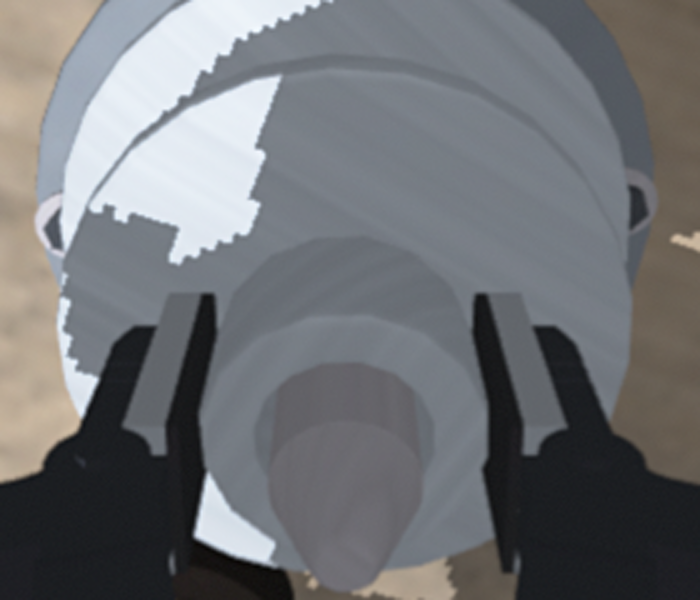

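>>> play_rows --pt "0.3 0 0" --pt "0.15 0 0" --pt "0.1 0 0" --pt "0 0 0" --pt "0 0 0" --yaw '[0, 0, 0, 0, 0]'

```text
clock: 8.32
ee_pos: [0.4942, 0.2161, 0.0598]
orientation: [[0.0, 0.931, 0.365], [-0.0, 0.365, -0.931], [-1.0, -0.0, 0.0]]
ft_force: [-0.2, -0.1, -1.0]
gripper_width: 0.04
```

>>> play_rows --pt "0.1 0 0" --pt "0 0 0" --pt "0 0 0" --yaw '[0, 0, 0]'

```text
clock: 8.57
ee_pos: [0.4944, 0.2161, 0.0597]
orientation: [[0.001, 0.931, 0.365], [0.0, 0.365, -0.931], [-1.0, 0.001, 0.0]]
ft_force: [-2.8, -0.7, 7.8]
gripper_width: 0.0398
```

>>> play_rows --pt "0 0 0" --pt "0 0 0" --pt "0 0 0" --pt "0 0 0" --pt "0 0 0" --pt "0 0 0" --yaw '[0, 0, 0, 0, 0, 0]' --gripper 1

```text
clock: 9.07
ee_pos: [0.4942, 0.2161, 0.0588]
orientation: [[-0.0, 0.931, 0.365], [0.0, 0.365, -0.931], [-1.0, -0.0, -0.0]]
ft_force: [0.3, 0.2, 0.0]
gripper_width: 0.0852
```

>>> play_rows --pt "-0.5 0 0" --pt "-1.5 0 0" --pt "-2.5 0 0" --pt "-3.0 0 0" --pt "-3.0 0 0" --pt "-2.5 0 0" --pt "-1.5 0 0" --pt "0 0 0" --yaw '[0, 0, 0, 0, 0, 0, 0, 0]'

```text
clock: 9.73
ee_pos: [0.4954, 0.2164, 0.2075]
orientation: [[0.007, 0.931, 0.365], [0.001, 0.365, -0.931], [-1.0, 0.007, 0.001]]
ft_force: [0.1, 0.0, -0.8]
gripper_width: 0.0854
```

>>> play_rows --pt "0 0.2 -1.5" --pt "0 0.2 -3.0" --pt "0 0.2 -3.5" --pt "0 0.2 -3.5" --pt "0 0.2 -2.5" --pt "0 0.2 -1.5" --pt "0 0 -0.4" --pt "0 0 0" --yaw '[0, 0, 0, 0, 0, 0, 0, 0]'

```text
clock: 10.4
ee_pos: [0.4467, 0.3689, 0.2029]
orientation: [[-0.001, 0.93, 0.367], [-0.001, 0.367, -0.93], [-1.0, -0.002, 0.0]]
ft_force: [-0.7, -0.2, 0.6]
gripper_width: 0.0851
```

>>> play_rows --pt "0 0 0" --pt "0 0 0" --pt "0 0 0" --pt "0 0 0" --yaw '[0, 0, 0, 0]'

```text
clock: 10.73
ee_pos: [0.4477, 0.3677, 0.2039]
orientation: [[0.0, 0.931, 0.364], [-0.0, 0.364, -0.931], [-1.0, 0.0, 0.0]]
ft_force: [0.0, -0.2, 0.1]
gripper_width: 0.0852
```

```bash
python3 - <<'E'
from h import *
s=snap('wrist','w9'); st=robot.read_state(); print(st['clock'],st['ee_pos'],st['ft_force'],st['gripper_width'])
a=cv2.imread('pics/w9.png'); cv2.imwrite('pics/w9c.png',cv2.resize(a[130:250,250:390],(700,600),interpolation=cv2.INTER_CUBIC))
s=snap('side','s9')
a=cv2.imread('pics/s9.png'); cv2.imwrite('pics/s9c.png',cv2.resize(a[200:350,240:440],(800,600),interpolation=cv2.INTER_CUBIC))
E
```

```text
10.7833 [0.44764995 0.3678808  0.20388148] [-0.50425226 -0.01817544  0.48427495] 0.08544222365176983
```

View pics/w9.png

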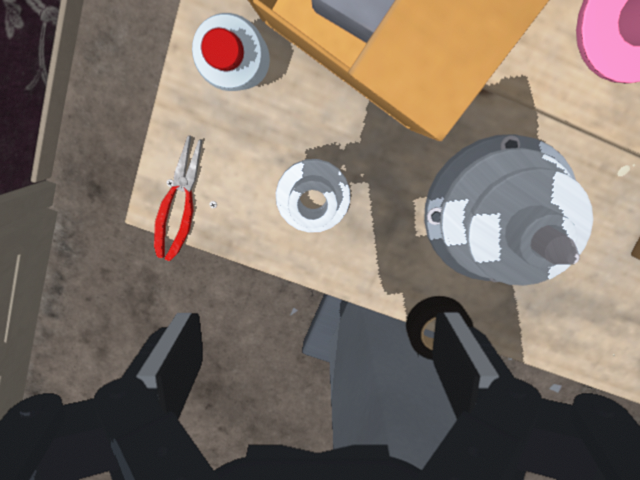

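View pics/w9c.png

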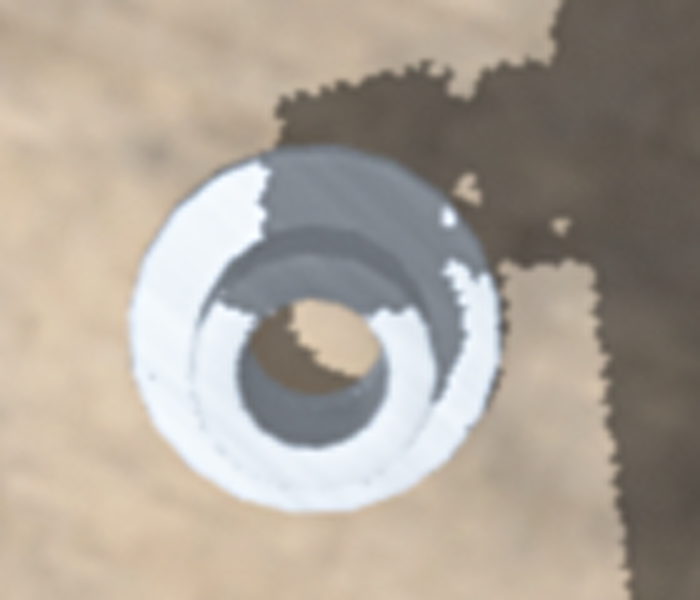

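View pics/s9c.png

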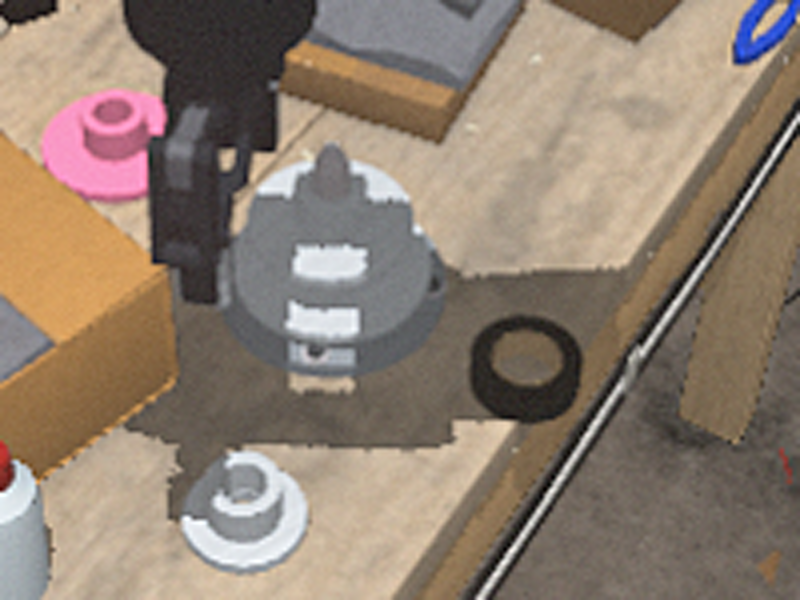

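```bash
python3 - <<'E'
from h import *
w=load('w9');s=load('s9');st=robot.read_state();R=np.array(st['orientation'])
W=lambda u,v:(u/5-.4+250,v/5-.4+130)
a=atz(w,*W(315,328.5),.009);b=atz(w,*W(313,373),.034);print(a,b)
print(tri([ray(w,*W(313,373)),ray(s,244/4-.375+240,482/4-.375+200)]))
m=(a+b)/2
for p in(a,b): d=p-st['ee_pos'];print(d@R[:,1],d@R[:,2])
E
```

```text
[0.44689836 0.37177613 0.009     ] [0.44581988 0.37141828 0.034     ]
(array([0.44611011, 0.37153262, 0.03507518]), [np.float64(2.7180465879821765e-05), np.float64(2.7180465879955203e-05)])
0.000694877587435374 -0.0037661500845540827
-0.00043759649243053667 -0.003825458275687076
```

```bash
python3 - <<'E'
from h import *
w=load('w9');s=load('s9')
print(tri([ray(w,437,139),ray(s,165/4+240,268/4+200)]))
print(w['xyz'])
print(tri([ray(load('top0'),183,240),ray(w,222,49)]))
E
```

```text
(array([0.52698304, 0.32036693, 0.09517062]), [np.float64(0.0004033152421027975), np.float64(0.00040331524210283643)])
[0.52553022 0.39832583 0.34759605]
(array([0.52968729, 0.46539315, 0.04463306]), [np.float64(0.0038743110626304387), np.float64(0.003874311062630418)])
```

>>> play_rows --pt "2.0 0 -0.38" --pt "3.3 0 0" --pt "3.3 0 0" --pt "3.0 0 0" --pt "2.8 0 0" --pt "2.0 0 0" --pt "1.2 0 0" --pt "0 0 0" --yaw '[0, 0, 0, 0, 0, 0, 0, 0]'

```text
clock: 11.5
ee_pos: [0.4449, 0.3712, 0.0253]
orientation: [[-0.004, 0.931, 0.365], [-0.002, 0.365, -0.931], [-1.0, -0.005, 0.001]]
ft_force: [-1.2, -0.2, -0.3]
gripper_width: 0.0856
```

>>> play_rows --pt "0.8 0 0" --pt "0.5 0 0" --pt "0.3 0 0" --pt "0.2 0 0" --pt "0 0 0" --pt "0 0 0" --pt "0 0 0" --yaw '[0, 0, 0, 0, 0, 0, 0]'

```text
clock: 12.08
ee_pos: [0.4461, 0.3722, 0.0102]
orientation: [[0.001, 0.931, 0.365], [0.0, 0.365, -0.931], [-1.0, 0.001, -0.0]]
ft_force: [0.5, -0.3, 0.9]
gripper_width: 0.0855
```

```bash
python3 - <<'E'
from h import *
s=snap('wrist','w10'); st=robot.read_state(); print(st['clock'],st['ee_pos'],st['ft_force'])
E
```

```text
12.1333 [0.44610396 0.37212891 0.01018503] [ 0.50205466 -0.35590584  0.84408196]
```

View pics/w10.png

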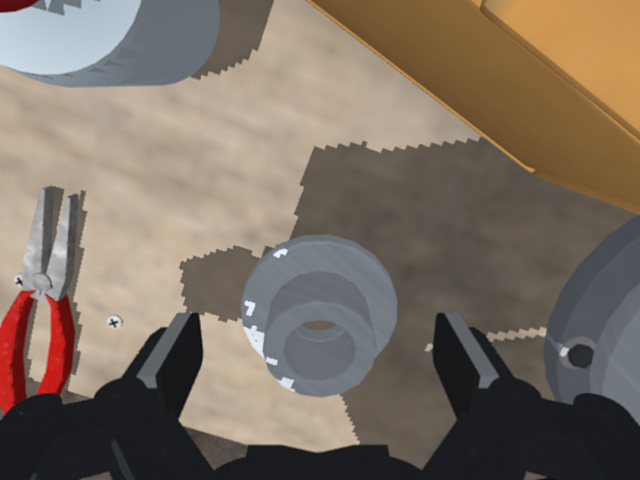

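>>> play_rows --pt "0.2 0 0" --pt "0 0 0" --pt "0 0 0" --pt "0 0 0" --pt "0 0 0" --pt "0 0 0" --pt "0 0 0" --pt "0 0 0" --yaw '[0, 0, 0, 0, 0, 0, 0, 0]' --gripper 0 --force 50

```text
clock: 12.8
ee_pos: [0.4461, 0.3722, 0.0081]
orientation: [[0.001, 0.931, 0.365], [0.0, 0.365, -0.931], [-1.0, 0.001, -0.0]]
ft_force: [-1.9, -0.3, 3.8]
gripper_width: 0.039
```

>>> play_rows --pt "0 0 0" --pt "0 0 0" --pt "-0.5 0 0" --pt "-1.5 0 0" --pt "-3 0 0" --pt "-3 0 0" --pt "-3 0 0" --pt "-3 0 0" --yaw '[0, 0, 0, 0, 0, 0, 0, 0]'

```text
clock: 13.47
ee_pos: [0.4454, 0.3717, 0.1489]
orientation: [[-0.001, 0.931, 0.365], [-0.001, 0.365, -0.931], [-1.0, -0.002, 0.0]]
ft_force: [0.3, 0.0, -1.3]
gripper_width: 0.039
```

>>> play_rows --pt "-2.0 0 0" --pt "-1.0 0 0" --pt "0 0 0" --pt "0 0 0" --pt "0 0 0" --pt "0 0 0" --yaw '[0, 0, 0, 0, 0, 0]'

```text
clock: 13.97
ee_pos: [0.4454, 0.3717, 0.176]
orientation: [[-0.003, 0.931, 0.365], [-0.002, 0.365, -0.931], [-1.0, -0.003, 0.0]]
ft_force: [0.2, -0.4, -2.2]
gripper_width: 0.0392
```

```bash
python3 - <<'E'
from h import *
s=snap('wrist','w11'); st=robot.read_state(); print(st['clock'],st['ee_pos'],st['ft_force'],st['gripper_width'])
a=cv2.imread('pics/w11.png'); cv2.imwrite('pics/w11c.png',cv2.resize(a[180:420,180:460],(700,600),interpolation=cv2.INTER_CUBIC))
E
```

```text
14.0167 [0.4455326  0.37179962 0.17628535] [-0.44613261 -0.10711593 -2.05716896] 0.038983831251758895
```

View pics/w11c.png

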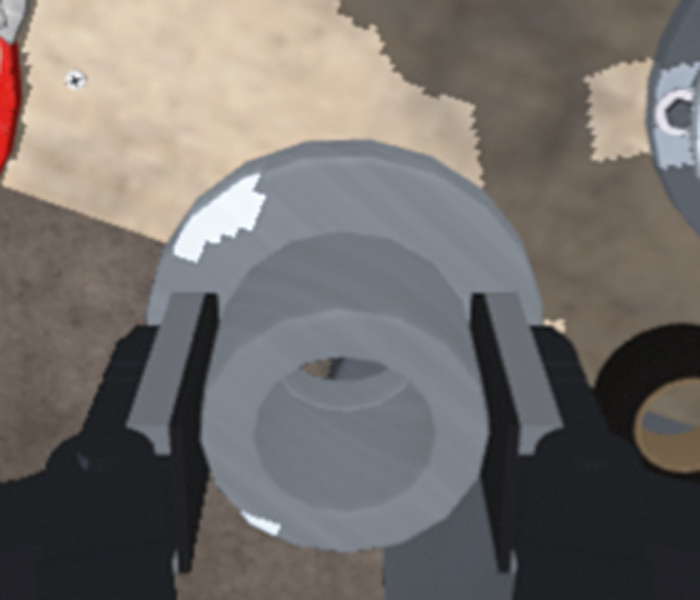

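>>> play_rows --pt "0 -0.2 1.3" --pt "0 -0.2 3.0" --pt "0 -0.2 3.5" --pt "0 -0.2 3.5" --pt "0 -0.2 2.8" --pt "0 -0.2 1.5" --pt "0 0 0.68" --pt "0 0 0" --yaw '[0, 0, 0, 0, 0, 0, 0, 0]'

```text
clock: 14.68
ee_pos: [0.4946, 0.2146, 0.1775]
orientation: [[-0.001, 0.932, 0.363], [-0.0, 0.363, -0.932], [-1.0, -0.001, 0.0]]
ft_force: [0.1, 0.6, -1.8]
gripper_width: 0.0387
```

>>> play_rows --pt "1.5 0 0" --pt "1.5 0 0" --pt "1.0 0 0" --pt "0.5 0 0" --pt "0 0 0" --pt "0 0 0" --pt "0 0 0" --pt "0 0 0" --yaw '[0, 0, 0, 0, 0, 0, 0, 0]'

```text
clock: 15.35
ee_pos: [0.4945, 0.2164, 0.1335]
orientation: [[0.001, 0.931, 0.365], [0.0, 0.365, -0.931], [-1.0, 0.001, 0.0]]
ft_force: [0.6, 0.8, -0.8]
gripper_width: 0.0389
```

```bash
python3 - <<'E'
from h import *
s=snap('wrist','w12'); st=robot.read_state(); print(st['clock'],st['ee_pos'],st['ft_force'],st['gripper_width'])
a=cv2.imread('pics/w12.png'); cv2.imwrite('pics/w12c.png',cv2.resize(a[180:420,180:460],(700,600),interpolation=cv2.INTER_CUBIC))
s=snap('side','s12')
a=cv2.imread('pics/s12.png'); cv2.imwrite('pics/s12c.png',cv2.resize(a[170:320,240:440],(800,600),interpolation=cv2.INTER_CUBIC))
E
```

```text
15.4 [0.49442895 0.21627537 0.1334167 ] [-0.48327075 -0.51340401 -2.21972471] 0.03863899054287391
```

View pics/w12c.png

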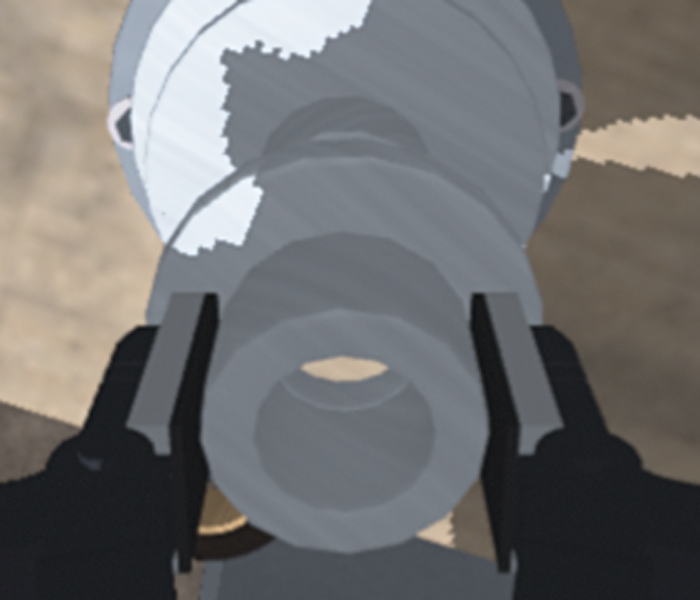

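View pics/s12c.png

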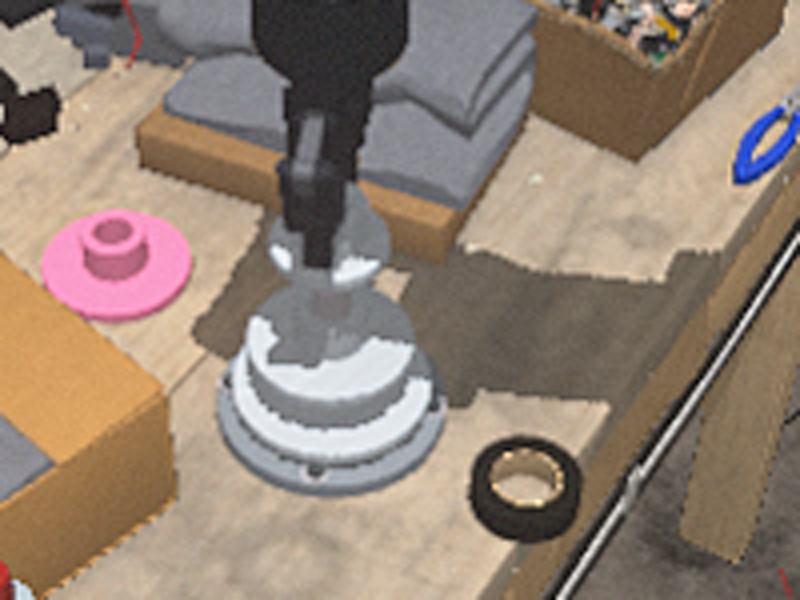

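>>> play_rows --pt "0.5 0 0" --pt "0.5 0 0" --pt "0.5 0 0" --pt "0.5 0 0" --pt "0.4 0 0" --pt "0 0 0" --pt "0 0 0" --yaw '[0, 0, 0, 0, 0, 0, 0]'

```text
clock: 16.03
ee_pos: [0.4942, 0.2161, 0.1085]
orientation: [[-0.001, 0.931, 0.365], [-0.0, 0.365, -0.931], [-1.0, -0.001, -0.0]]
ft_force: [0.0, 0.3, -1.0]
gripper_width: 0.039
```

```bash
python3 - <<'E'
from h import *
s=snap('wrist','w13'); st=robot.read_state(); print(st['clock'],st['ee_pos'],st['ft_force'],st['gripper_width'])
a=cv2.imread('pics/w13.png'); cv2.imwrite('pics/w13c.png',cv2.resize(a[180:420,180:460],(700,600),interpolation=cv2.INTER_CUBIC))
E
```

```text
16.0833 [0.49429658 0.21609779 0.10883366] [ 0.6732478   0.52989251 -0.59634912] 0.03931884113251246
```

View pics/w13c.png

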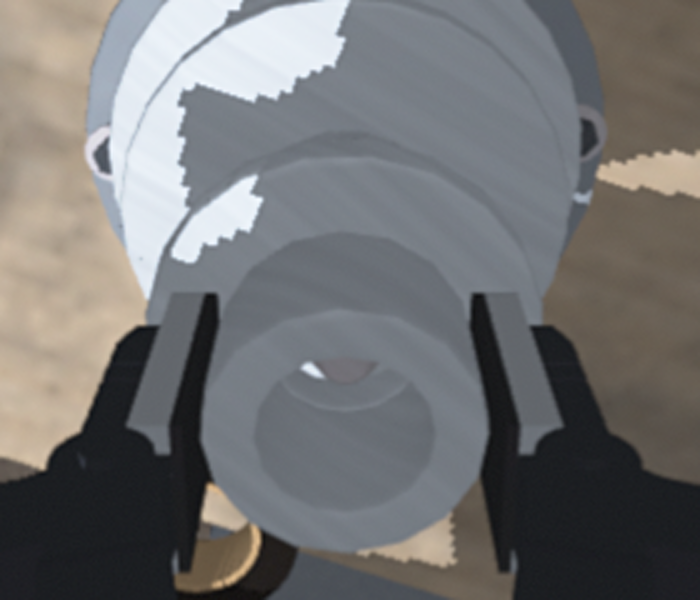

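Centred, tip in the bore at crop (347,370). Continue to contact.

>>> play_rows --pt "0.4 0 0" --pt "0.4 0 0" --pt "0.3 0 0" --pt "0.2 0 0" --pt "0.1 0 0" --pt "0 0 0" --pt "0 0 0" --yaw '[0, 0, 0, 0, 0, 0, 0]'

```text
clock: 16.67
ee_pos: [0.4943, 0.2161, 0.0948]
orientation: [[0.0, 0.931, 0.365], [-0.0, 0.365, -0.931], [-1.0, 0.0, 0.0]]
ft_force: [-0.3, -0.0, -2.7]
gripper_width: 0.0391
```

>>> play_rows --pt "0.1 0 0" --pt "0 0 0" --pt "0 0 0" --yaw '[0, 0, 0]'

```text
clock: 16.92
ee_pos: [0.4945, 0.2162, 0.0941]
orientation: [[0.001, 0.931, 0.365], [0.0, 0.365, -0.931], [-1.0, 0.001, 0.0]]
ft_force: [0.6, 0.7, 0.5]
gripper_width: 0.0389
```

Touching (TCP 0.0941 as predicted). Release and retreat.

>>> play_rows --pt "0 0 0" --pt "0 0 0" --pt "0 0 0" --pt "0 0 0" --pt "0 0 0" --pt "0 0 0" --yaw '[0, 0, 0, 0, 0, 0]' --gripper 1

```text
clock: 17.42
ee_pos: [0.4942, 0.2161, 0.0938]
orientation: [[-0.0, 0.931, 0.365], [0.0, 0.365, -0.931], [-1.0, -0.0, -0.0]]
ft_force: [0.4, -0.0, -0.4]
gripper_width: 0.0852
```

>>> play_rows --pt "-0.5 0 0" --pt "-1.5 0 0" --pt "-2.5 0 0" --pt "-3.0 0 0" --pt "-3.0 0 0" --pt "-1.5 0 0" --pt "0 0 0" --pt "0 0 0" --yaw '[0, 0, 0, 0, 0, 0, 0, 0]'

```text
clock: 18.08
ee_pos: [0.4942, 0.2161, 0.2144]
orientation: [[0.001, 0.931, 0.365], [0.0, 0.365, -0.931], [-1.0, 0.001, 0.0]]
ft_force: [0.3, -0.2, -1.6]
gripper_width: 0.0857
```

>>> play_rows --pt "0 1 2" --pt "0 2 3" --pt "0 2 3" --pt "0 2 3" --pt "0 1 2" --pt "0 0 0" --pt "0 0 0" --pt "0 0 0" --yaw '[0, 0, 0, 0, 0, 0, 0, 0]'

```text
clock: 18.75
ee_pos: [0.6153, 0.1247, 0.2127]
orientation: [[-0.002, 0.931, 0.365], [0.0, 0.365, -0.931], [-1.0, -0.002, -0.001]]
ft_force: [-0.4, -0.3, 0.2]
gripper_width: 0.0855
```

```bash
python3 - <<'E'
from h import *
s=snap('side','s14'); t=snap('top','t14'); w=snap('wrist','w14'); st=robot.read_state(); print(st['clock'],st['ee_pos'],st['ft_force'],st['gripper_width'])
a=cv2.imread('pics/s14.png'); a1=cv2.resize(a[190:310,250:410],(800,600),interpolation=cv2.INTER_CUBIC);cv2.imwrite('pics/s14c.png',a1)
for X in ([.4942,.2161,.12],[.4942,.2161,.095],[.4942,.2161,.061]): print(((proj(s,X)-[250,190]+.4)*5).round(1), )
E
```

```text
18.9 [0.61534793 0.12521433 0.21385849] [-0.06041569 -0.29632916 -0.36392708] 0.0854041222215618
[364.5 223.4]
[364.3 265.8]
[364.1 321.2]
```

View pics/s14c.png

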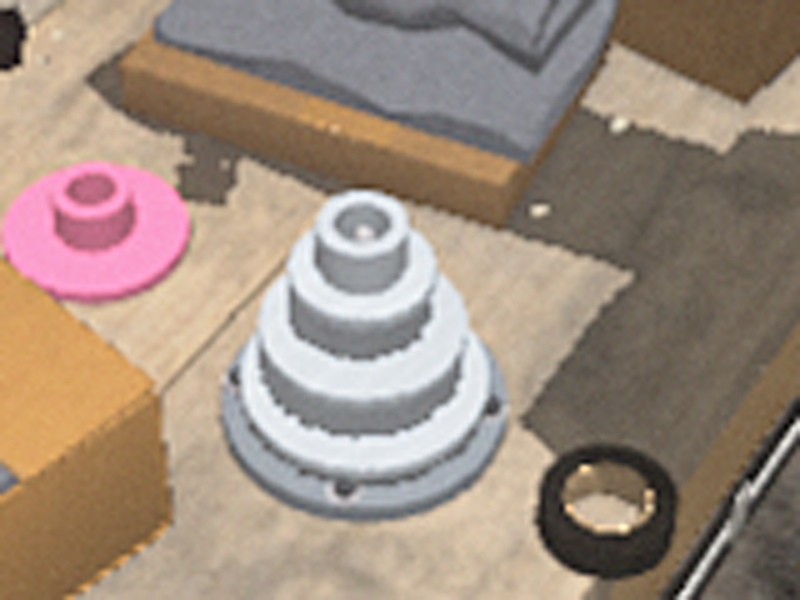

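View pics/t14.png

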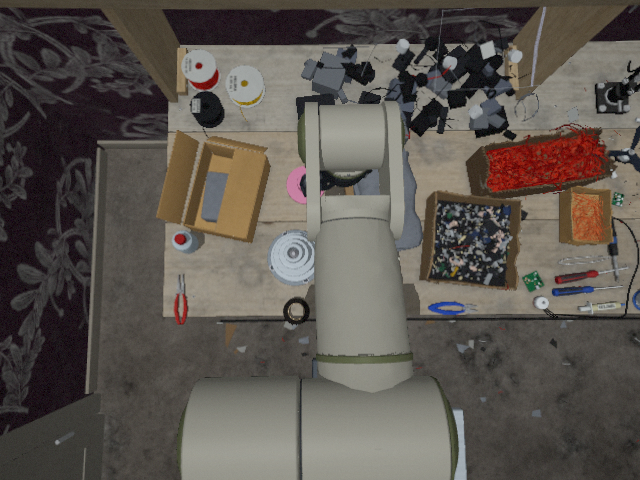

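View pics/w14.png

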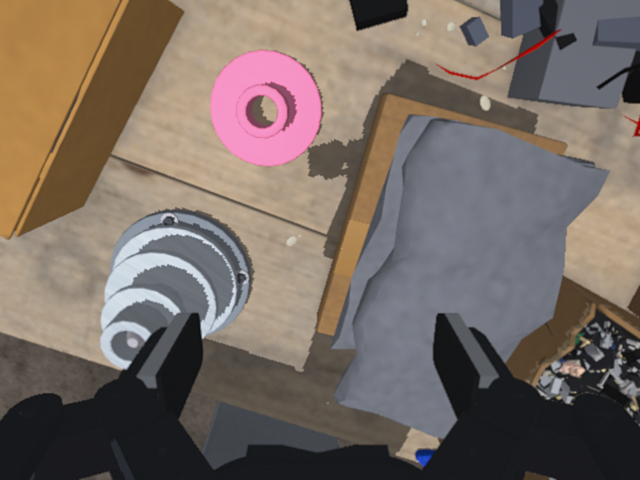

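```bash
python3 -c "
from bench import robot
print(robot.job_done())"
```

```text
the job is handed in; nothing more can be done
None
```

The middle and then the smallest spacer are on the spindle above the largest, hubs up. I handed the job in at about 19 s on the robot's clock; it gives no verdict, so the result rests on my own checks.

- **Height and contact:** At release the tool stood at z = 0.0597 m for the middle spacer and 0.0941 m for the smallest. Those match the heights expected for seated parts to within 0.1 mm. The middle one touched with about 8 N on the wrist. The smallest showed only a faint change in force (−2.7 to +0.5 N), so its seating rests mainly on the height.
- **Final pictures:** The side view shows three stepped flanges without visible gaps and the spindle tip recessed in the top hub. The top of the stack is about 0.7 px (1–2 mm) from where I predicted it. The gripper is open and clear of everything.
- **Other objects:** The tape roll, the bottle, the pink spacer and both pairs of cutters (the red-handled pair too) look unmoved. I compared the pictures by eye and did not measure them.
- **Small disagreements:** The two estimates of the spindle position differed by 1–2 mm, which I corrected from the wrist picture while lowering the middle spacer. The smallest spacer's grip read 39 mm instead of 40 mm, with no effect I could see.

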